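# Load the trivet board and hold the ringed ball down with the spring presser

### The job

Set the two loose blue balls gently, one each, into the two empty wells of the trivet board (do not drop them). Then take the spring presser from its stand and hold it upright with its rubber pad centred on top of the ball in the red-ringed well, lightly, until the red band on its plunger has just slid into the barrel, without ever pressing it to the end of its travel. Finish while still holding the presser there, and leave the things standing around alone.

Things in the scene. Friction and masses are not known exactly. Their poses are not given: they have to be found in the camera images.
- board: fixed light-wood trivet board, 140 (x) by 200 (y) by 18 mm high; origin under its centre, z up. It stands at any yaw. 2 by 3 wells at 60 mm spacing (x = -30, 30; y = -60, 0, 60 mm); four are filled with fixed white balls of 30 mm, two are empty. A seated ball's centre is about 10 mm above the board's top face and its top 25 mm above it
- ring_well (a point): centre of the empty well that has a thin red ring (39 mm across) round it, at the level of the board's top face (z = 18 mm); hole of 23 mm diameter and 12 mm deep: a 30 mm ball sits on its rim, centring itself
- plain_well (a point): centre of the other empty well, with no ring, at the level of the board's top face; the same hole
- strip: fixed grey strip, 130 (its x) by 60 (its y) by 12 mm high, origin under its centre, z up; its two dimples at x = -35 and +35 mm hold the loose balls, centres about 23 mm above the worktop
- ball_1_center (a point): centre of a loose blue wooden ball, 30 mm diameter, about 18 g; the two blue balls are alike and either may go into either well
- ball_2_center (a point): centre of the other loose blue wooden ball, 30 mm diameter, about 18 g
- ball_1: the same ball as point ball_1_center; this origin is a point on its skin that turns with the ball, so use the point
- ball_2: the same ball as point ball_2_center; this origin is a point on its skin that turns with the ball, so use the point
- stand: fixed dark-wood block, 70 by 70 by 50 mm high, origin under its centre, z up, with an upright 25 mm hole through its middle from which the presser is lifted straight up (at least 45 mm)
- presser: spring presser, a round upright hand tool, about 120 g, standing in the stand; origin on its axis at the underside of its brass collar (34 mm diameter, 4 mm thick, resting on the stand's top), z up along the tool. Above the collar is the round black handle to grip, 22 mm diameter, from z = 4 to 54 mm; below it the steel barrel, 22 mm diameter, down to z = -22 mm, from which the plunger sticks out
- pad (a point): centre of the underside of the presser's plunger pad (black rubber disc, 18 mm diameter, 5 mm thick), 42 mm below the presser's origin when the plunger is out; moves with the plunger
- plunger (a joint): how far the spring plunger is pushed into the barrel: 0 fully out, 0.012 m fully in. It takes about 1 N to start and 350 N/m on from there (about 3 N at 6 mm). The top 7 mm of the plunger below the barrel is the red band; it has slid in at about 7 mm
- tape_measure: bystander: yellow tape measure, 52 by 74 by 18 mm, origin under it
- row_counter: bystander: pink row counter, 27 by 34 by 31 mm, origin under it
- red_spool: bystander: wooden spool of red thread, 34 mm diameter, 44 mm high, origin under it
- beeswax: bystander: yellow beeswax disc, 44 mm diameter, 14 mm high, origin under it
Not all that is in view belongs to the job. Leave any green or orange look-alike of the ball_2 alone.

How it is judged (in metres and radians):
On the way:
1. both blue balls sit in the two empty wells, one each, let go and at rest (((horizontal distance between ball_1_center and ring_well below 0.005 m and z of ball_1_center in the frame of ring_well between 0.004 and 0.014 m and horizontal distance between ball_2_center and plain_well below 0.005 m and z of ball_2_center in the frame of ring_well between 0.004 and 0.014 m) or (horizontal distance between ball_2_center and ring_well below 0.005 m and z of ball_2_center in the frame of ring_well between 0.004 and 0.014 m and horizontal distance between ball_1_center and plain_well below 0.005 m and z of ball_1_center in the frame of ring_well between 0.004 and 0.014 m)) and contact force between the fingers and ball_1 below 0.05 N and linear speed of each of ball_1, ball_2 below 0.03 m/s and contact force between the fingers and ball_2 below 0.05 N), for 0.2 s.
At the end, for the whole second after the job is handed in: One blue ball sits in each empty well (within 5 mm of its axis), untouched by the fingers; the gripper holds the presser still, upright within 8 degrees, pad within 6 mm of the middle of the ball in the ringed well, at 1 to 8 N, plunger in 4 to 10.5 mm, resting on nothing else (((horizontal distance between ball_1_center and ring_well below 0.005 m and z of ball_1_center in the frame of ring_well between 0.004 and 0.014 m and horizontal distance between ball_2_center and plain_well below 0.005 m and z of ball_2_center in the frame of ring_well between 0.004 and 0.014 m and contact force between presser and ball_1 between 1 and 8 N and horizontal distance between pad and ball_1_center below 0.006 m) or (horizontal distance between ball_2_center and ring_well below 0.005 m and z of ball_2_center in the frame of ring_well between 0.004 and 0.014 m and horizontal distance between ball_1_center and plain_well below 0.005 m and z of ball_1_center in the frame of ring_well between 0.004 and 0.014 m and contact force between presser and ball_2 between 1 and 8 N and horizontal distance between pad and ball_2_center below 0.006 m)) and contact force between the fingers and ball_1 below 0.05 N and linear speed of each of ball_1, ball_2, presser below 0.03 m/s and contact force between the fingers and ball_2 below 0.05 N and value of joint plunger between 0.004 and 0.0105 m and angle between presser's own z axis and vertical below 0.14 rad and contact force between the fingers and presser above 2 N and contact force between presser and board below 0.2 N and contact force between presser and stand below 0.2 N); the arm keeps its last pose, push and grip.
It fails at once if a blue ball is dropped (falls free faster than 0.7 m/s, a drop of about 25 mm) ((linear speed of ball_1 above 0.7 m/s and contact force between the fingers and ball_1 below 0.01 N) or (linear speed of ball_2 above 0.7 m/s and contact force between the fingers and ball_2 below 0.01 N)).
It fails at once if the presser's plunger is pushed to the end of its travel (value of joint plunger above 0.0117 m).
It fails at once if the tape measure, row counter, red spool or beeswax is moved by more than 15 mm (distance of any of tape_measure, row_counter, red_spool, beeswax from where it was at the start of the episode above 0.015 m).
It also fails if it takes over 61 s, if anything falls off the work surface, if the arm or the gripper's body presses on something with over 40 N, if the wrist force passes 120 N, or if a joint passes its speed limit or range.

### The arm

A 6-joint arm with a two-finger parallel gripper is mounted at the origin on a cart in front of the work surface, level with it; the furniture and walls round the work are solid. World frame = base frame: x ahead of the robot, y to its left, z up, the work surface at z = 0. Lengths are in mm, angles in rad, forces in N, time in s.
With the tool pointing down it reaches from about 350 to 775 mm from the base axis. Payload 7.3 kg.
Tool frame: the origin (TCP) lies midway between the tips of the shut fingers; the grasp point (between the pads) lies 19 mm behind it; z points along the fingers, y is the line along which they close (so a half turn about z gives the same grasp; the last joint's range is limited). The gripper opens to 92 mm and grips with 3 to 60 N. Pads are 19 mm wide; open, the fingers measure 130 mm over their backs; the gripper's body (75 mm by 190 mm) begins 47 mm behind the grasp point.
Start: joints at [1.109, 0.342, 1.524, -0, 1.275, -0.146], TCP at [163.038, 499.062, 226.741] pointing down, gripper open.
Joint ranges: [-2.53, 2.53], [-0.77, 2.02], [0.04, 2.7], [-1, 4.14], [0.28, 2.66], [-3.11, 3.11]. Speed limits (rad/s): [2.57, 2.57, 3.14, 3.14, 3.14, 3.14].

### API

Orientations are given as [roll, pitch, yaw] about the fixed x, y, z axes, in that order (R = Rz(yaw) Ry(pitch) Rx(roll)).
In Python, from plant import bot gives the robot as it stands. The module is installed in compiled form; this text tells all that it offers.
- The arm moves only by the shell command python3 -m crank 'ROWS' [OPENING]. ROWS is JSON, a list of rows, each a list of 6 numbers: the shift along the tool's x, y, z in m, then the turn, a rotation vector about the tool's x, y, z in rad. In form: [[dx, dy, dz, wx, wy, wz], ...]. A call has 1 to 5 rows; each row shifts and turns the commanded pose from where the row before left it, along the tool's axes as they then stand; what a row does not reach is not made up. A row lasts 1/8 s, in which the tool goes at most 62.5 mm and 10.7 degrees, less where a joint would pass 70% of its speed; a pose out of reach is approached as far as the arm can. A call is refused whole if a number of a shift passes 0.0625 or a number of a turn 0.188, either way. A call with a gripper value outside its range is refused whole. OPENING is the opening in per cent of the stroke, from 0 (shut) to 100 (fully open), set as the call begins (- or left out, the last holds). The fingers move at their own pace and stop on an object; the grip force is fixed at half the most. Time passes only in rows, so rows that do not move let the fingers close. It gives the time, the measured TCP pose, the force, the opening and the grip force at its end, in the units of the state.
- bot.get_obs(): the state, without advancing time (a new reading comes with each control period).
- bot.capture(name): name is "scene" or "top" or "wrist"; returns a dict with "color" (420x560x3 uint8, blue, green, red), "fov_y" (degrees; the focal length in pixels is half the picture's height over the tangent of half this angle, whatever the lens; pixels are square), "cx", "cy" (the principal point, pixels), "extrinsics" (4x4, takes a point from world to camera coordinates); the wrist camera has in their place "tool_from_camera" (4x4, takes a point from camera to tool coordinates, whose origin is the TCP and whose axes are the flange's). Camera axes: x right, y up, looking along -z (the intrinsics and any distortion apply to the point x, -y, -z); pixel columns grow to the right and rows downward; lengths in mm; the calibration is good to about 2 mm. A picture is of the moment at which its call begins: read the wrist's pose just before it. There is no depth.
- bot.close_job(): hands the job in; it is judged then, once.
The state is a dict: "time": time; "joint_positions": joint angles; "dq": joint speeds; "tau": joint torques, N m; "tool_pos": TCP position; "tcp_rot": TCP orientation; "contact_force": force on the tool from outside, world axes, zero at the start; "moment": the same for the moment, N m; "grip_width": finger opening in mm; "finger_force": force on a finger pad.
Only numpy, scipy, OpenCV 4.12 (cv2) and the standard library are available. Lean on these libraries where they do the work, as an engineer would, in place of code of your own. Each camera call takes 0.05 s, during which the arm holds its last target. There are 200 camera calls.

## Working session

There is one attempt and no reset: what is moved stays moved. The work goes in short steps, Python scripts to look and compute and a shell command to move; the robot and the scene stay as the last step left them, time stands still between calls to the robot, and variables do not carry over. Pictures are saved under pics/ and viewed, at most 10 in all, crops included, and the job is handed in when it is done.

```bash
mkdir -p pics; python3 - <<'E'
from plant import bot
import cv2,numpy as np
o=bot.get_obs();print({k:np.round(v,3).tolist() for k,v in o.items()})
for n in("scene","top","wrist"):
    c=bot.capture(n);cv2.imwrite(f"pics/{n}0.png",c["color"]);print(n,{k:np.round(v,4).tolist() for k,v in c.items() if k!="color"})
E
```

```text
{'time': 0.0, 'joint_positions': [1.109, 0.343, 1.525, -0.0, 1.275, -0.146], 'dq': [0.001, -0.001, 0.001, 0.0, 0.002, 0.0], 'tau': [-0.0, -43.122, -24.423, 0.072, 0.056, -0.0], 'tool_pos': [162.854, 498.696, 226.052], 'tcp_rot': [-3.14, -0.0, 2.826], 'contact_force': [-0.892, 0.175, -0.043], 'moment': [0.027, -0.051, -0.015], 'finger_force': 0.0, 'grip_width': 91.71}
scene {'fov_y': 49.079, 'cx': 271.702, 'cy': 211.1876, 'extrinsics': [[0.7016, -0.7125, 0.0094, -484.223], [0.5665, 0.5657, 0.5992, -290.8096], [-0.4323, -0.415, 0.8005, -705.2418], [0.0, 0.0, 0.0, 1.0]]}
top {'fov_y': 42.5489, 'cx': 278.3533, 'cy': 211.6905, 'extrinsics': [[-0.0268, -0.9996, -0.0133, -82.0689], [0.9977, -0.0275, 0.0625, -555.9791], [-0.0628, -0.0116, 0.998, -1351.3671], [0.0, 0.0, 0.0, 1.0]]}
wrist {'fov_y': 68.9559, 'cx': 278.7888, 'cy': 208.5339, 'tool_from_camera': [[-0.0007, 0.9673, 0.2538, 68.7896], [1.0, 0.0007, 0.0003, -1.3139], [0.0002, 0.2538, -0.9673, -158.4335], [0.0, 0.0, 0.0, 1.0]]}
```

View pics/top0.png

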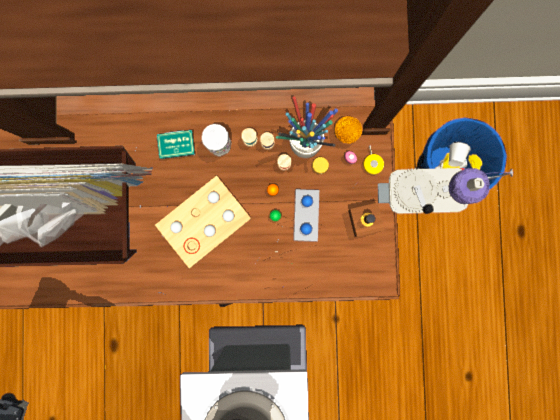

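View pics/scene0.png

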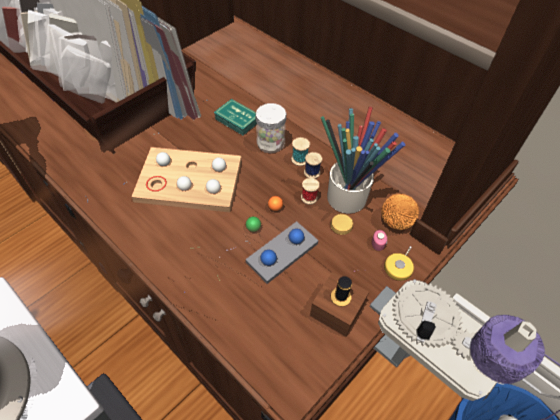

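```bash
cat > h.py <<'E'
import numpy as np,cv2
from scipy.spatial.transform import Rotation as R
from plant import bot
def cam(name):
    o=bot.get_obs();c=bot.capture(name)
    if name=="wrist":
        T=np.eye(4);T[:3,:3]=R.from_euler("xyz",o["tcp_rot"]).as_matrix();T[:3,3]=o["tool_pos"]
        M=T@np.array(c["tool_from_camera"])
    else: M=np.linalg.inv(np.array(c["extrinsics"]))
    f=210/np.tan(np.radians(c["fov_y"])/2)
    return c["color"],M,f,c["cx"],c["cy"]
def plane(C,uv,z):
    _,M,f,cx,cy=C
    d=M[:3,:3]@np.array([(uv[0]-cx)/f,-(uv[1]-cy)/f,-1]);p=M[:3,3]
    return p+d*(z-p[2])/d[2]
def proj(C,P):
    _,M,f,cx,cy=C
    q=np.linalg.inv(M)@np.append(P,1);return np.array([cx-f*q[0]/q[2],cy+f*q[1]/q[2]])
def crop(im,x0,y0,x1,y1,s,name):
    cv2.imwrite(f"pics/{name}.png",cv2.resize(im[y0:y1,x0:x1],None,fx=s,fy=s,interpolation=cv2.INTER_CUBIC))
E
python3 - <<'E'
from h import *
C=cam("top");im=C[0]
crop(im,150,120,400,270,3.2,"topc")
S=cam("scene")
for nm,CC in(("top",C),("scene",S)):
    hsv=cv2.cvtColor(CC[0],cv2.COLOR_BGR2HSV)
    m=cv2.inRange(hsv,(105,150,80),(122,255,255))
    n,l,st,ce=cv2.connectedComponentsWithStats(m)
    for i in range(1,n):
        if 40<st[i,4]<600: print(nm,ce[i],st[i],plane(CC,ce[i],23).round(1))
E
```

```text
top [493.59615385 181.65384615] [490 177  10  11  52] [ 614.  -641.7   23. ]
top [306.60240964 200.6626506 ] [302 196  10  11  83] [ 579.1 -169.3   23. ]
top [305.73170732 228.37804878] [301 224  11  10  82] [ 509.2 -165.    23. ]
scene [296.17105263 235.91447368] [290 229  14  14 152] [ 579.7 -173.1   23. ]
scene [268.22093023 257.14534884] [261 250  15  15 172] [ 509.7 -168.5   23. ]
```

View pics/topc.png

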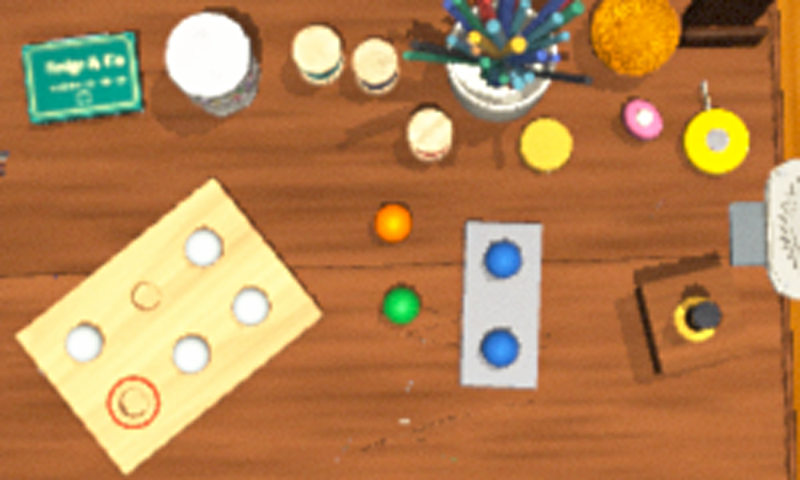

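```bash
python3 - <<'E'
from h import *
C=cam("top")
for n,u,v,z in [("ring",134,402,18),("plain",146,296,18),("w1",204,245,28),("w2",250,305,28),("w3",191,352,28),("w4",84,341,28),("handletop",704,316,104),("collar",695,320,54),("bc1",212,180,18),("bc2",322,313,18),("bc3",126,473,18),("bc4",17,336,18),("green",401,306,15),("orange",393,223,15),("redspool",430,125,44),("wax",547,145,14),("counter",643,118,31),("tape",716,142,18),("sewing",730,235,60)]:
    print(n,plane(C,(150+u/3.2,120+v/3.2),z).round(1))
E
```

```text
ring [473.5 123.9  18. ]
plain [557.2 112.9  18. ]
w1 [595.6  64.7  28. ]
w2 [547.2  29.4  28. ]
w3 [511.5  76.6  28. ]
w4 [522.4 160.8  28. ]
handletop [ 525.3 -314.6  104. ]
collar [ 524.7 -315.5   54. ]
bc1 [648.3  58.7  18. ]
bc2 [539.9 -26.5  18. ]
bc3 [417.8 131.1  18. ]
bc4 [528.3 216.   18. ]
green [543.9 -89.1  15. ]
orange [610.2 -84.5  15. ]
redspool [ 683.3 -116.1   44. ]
wax [ 669.3 -209.    14. ]
counter [ 686.1 -284.    31. ]
tape [ 667.3 -342.9   18. ]
sewing [ 589.  -343.8   60. ]
```

```bash
python3 -m crank '[[0,0,0,0,0,-0.157],[0,0,0,0,0,-0.158],[0,0,0,0,0,0]]' 55 && python3 -m crank '[[-0.023,-0.044,0,0,0,0],[-0.023,-0.044,0,0,0,0],[-0.023,-0.044,0,0,0,0],[-0.023,-0.044,0,0,0,0],[-0.023,-0.044,0,0,0,0]]'; python3 -m crank '[[-0.023,-0.044,0,0,0,0],[-0.023,-0.044,0,0,0,0],[-0.023,-0.044,0,0,0,0],[-0.023,-0.044,0,0,0,0],[-0.023,-0.044,0,0,0,0]]'; python3 -m crank '[[-0.023,-0.044,0,0,0,0],[-0.023,-0.044,0,0,0,0],[-0.023,-0.044,0,0,0,0],[-0.023,-0.044,0,0,0,0],[0,0,0,0,0,0]]'
```

```text
time: 0.68
tool_pos: [163.0, 499.0, 226.7]
tcp_rot: [-3.141, -0.0, 3.139]
contact_force: [-0.8, 0.5, -0.6]
grip_width: 66.4
finger_force: 0.0
time: 1.3
tool_pos: [278.4, 277.6, 226.9]
tcp_rot: [3.141, 0.001, 3.137]
contact_force: [0.7, 0.4, 0.5]
grip_width: 50.7
finger_force: 0.0
time: 1.92
tool_pos: [393.3, 57.3, 226.9]
tcp_rot: [3.141, 0.001, 3.137]
contact_force: [0.3, 0.5, 0.2]
grip_width: 50.3
finger_force: 0.0
time: 2.55
tool_pos: [485.5, -119.9, 226.2]
tcp_rot: [-3.141, 0.0, 3.134]
contact_force: [0.0, 0.7, -0.7]
grip_width: 50.4
finger_force: 0.0
```

```bash
python3 -m crank '[[-0.0235,-0.047,0,0,0,0],[0,0,0.05,0,0,0],[0,0,0.05,0,0,0],[0,0,0.016,0,0,0],[0,0,0,0,0,0]]' ; python3 - <<'E'
from h import *
C=cam("wrist");cv2.imwrite("pics/w1.png",C[0])
hsv=cv2.cvtColor(C[0],cv2.COLOR_BGR2HSV)
m=cv2.inRange(hsv,(105,150,60),(122,255,255))
n,l,st,ce=cv2.connectedComponentsWithStats(m)
for i in range(1,n):
    if 100<st[i,4]: print(ce[i].round(1),st[i],plane(C,ce[i],23).round(1))
E
```

```text
time: 3.18
tool_pos: [506.9, -162.8, 109.6]
tcp_rot: [3.14, -0.003, 3.139]
contact_force: [-0.0, -0.3, 0.1]
grip_width: 50.5
finger_force: 0.0
[275.7 216.1] [256 199  35  35 462] [ 508.3 -166.3   23. ]
[  9.5 227.4] [  0 219  21  15 133] [ 517.4 -390.1   23. ]
[268.4 299.8] [253 294  32  15 360] [ 586.4 -173.3   23. ]
```

View pics/w1.png

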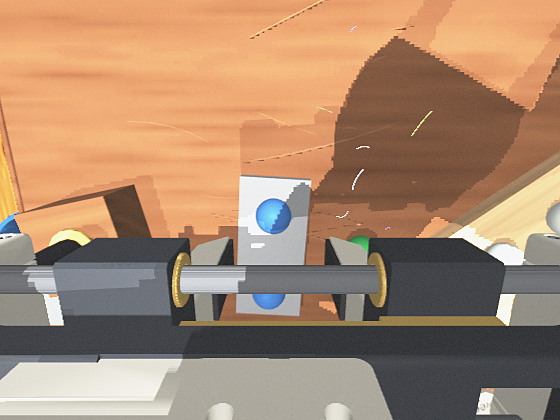

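```bash
python3 -m crank '[[-0.0015,-0.005,0.03,0,0,0],[0,0,0.025,0,0,0],[0,0,0,0,0,0]]'
```

```text
time: 3.6
tool_pos: [509.1, -168.6, 55.7]
tcp_rot: [3.141, -0.001, 3.14]
contact_force: [-0.4, 0.3, -0.5]
grip_width: 50.2
finger_force: 0.0
```

```bash
python3 -m crank '[[0,0.001,0.02,0,0,0],[0,0,0.012,0,0,0],[0,0,0.006,0,0,0],[0,0,0.0025,0,0,0],[0,0,0,0,0,0]]';python3 -m crank '[[0,0,0,0,0,0],[0,0,0,0,0,0],[0,0,0,0,0,0],[0,0,0,0,0,0]]' 15
```

```text
time: 4.22
tool_pos: [509.7, -168.3, 15.5]
tcp_rot: [-3.141, 0.0, 3.141]
contact_force: [0.1, -0.1, 0.4]
grip_width: 50.4
finger_force: 0.0
time: 4.72
tool_pos: [509.6, -167.9, 15.4]
tcp_rot: [3.141, 0.0, 3.141]
contact_force: [-0.1, 3.9, 2.6]
grip_width: 28.4
finger_force: 30.0
```

```bash
python3 -m crank '[[0,0,-0.02,0,0,0],[0,0,-0.05,0,0,0],[0,0,-0.025,0,0,0],[-0.008,0.047,0,0,0,0],[-0.008,0.047,0,0,0,0]]';python3 -m crank '[[-0.008,0.047,0,0,0,0],[-0.008,0.047,0,0,0,0],[-0.008,0.047,0,0,0,0],[-0.008,0.044,0,0,0,0],[0,0,0,0,0,0]]';  python3 - <<'E'
from h import *
C=cam("wrist");cv2.imwrite("pics/w2.png",C[0])
import pickle;pickle.dump(C,open("w2.pkl","wb"))
E
```

```text
time: 5.35
tool_pos: [525.9, -73.9, 110.7]
tcp_rot: [-3.141, 0.001, 3.139]
contact_force: [1.0, 0.2, -0.4]
grip_width: 28.7
finger_force: 30.0
time: 5.98
tool_pos: [557.8, 113.4, 110.0]
tcp_rot: [3.141, 0.0, -3.138]
contact_force: [0.4, -0.5, 0.1]
grip_width: 28.3
finger_force: 30.0
```

View pics/w2.png

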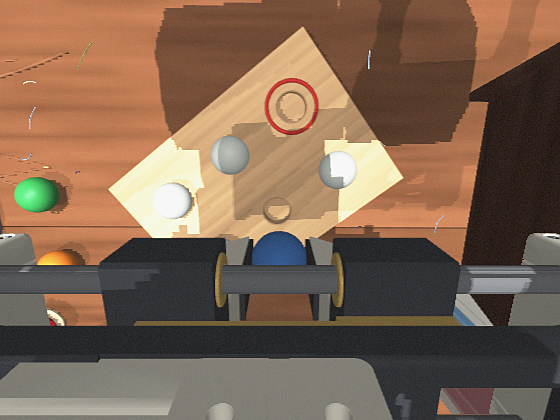

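```bash
python3 - <<'E'
from h import *
import pickle;C=pickle.load(open("w2.pkl","rb"))
for n,u,v,z in [("ring",291.5,106,18),("plain",277,209.5,18),("w3",230,155,28),("w4",338,169.5,28),("w2",172,200,28)]: print(n,plane(C,(u,v),z).round(1))
E
```

```text
ring [471.9 122.   18. ]
plain [555.3 110.8  18. ]
w3 [508.9  74.3  28. ]
w4 [519.9 158.8  28. ]
w2 [544.9  26.1  28. ]
```

```bash
python3 -m crank '[[0.0023,-0.0024,0.03,0,0,0],[0,0,0.03,0,0,0],[0,0,0.015,0,0,0],[0,0,0.006,0,0,0],[0,0,0,0,0,0]]'
```

```text
time: 6.65
tool_pos: [555.8, 108.0, 29.5]
tcp_rot: [3.142, 0.0, 3.14]
contact_force: [-0.3, -0.2, 0.3]
grip_width: 28.4
finger_force: 30.0
```

```bash
python3 -m crank '[[0,0.0015,0,0,0,0],[0,0,0,0,0,0]]';python3 - <<'E'
from h import *
for i in range(4):
    C=cam("wrist");print(bot.get_obs()["tool_pos"])
cv2.imwrite("pics/w3.png",C[0])
E
```

```text
time: 6.9
tool_pos: [555.9, 110.0, 30.0]
tcp_rot: [3.141, 0.002, 3.141]
contact_force: [-0.1, 0.2, -1.2]
grip_width: 28.4
finger_force: 30.0
[555.7841555  110.02303913  29.84002866]
[555.69739867 110.00101559  29.75824577]
[555.61668232 109.96768462  29.59895025]
[555.554465   109.9549338   29.49600185]
```

View pics/w3.png

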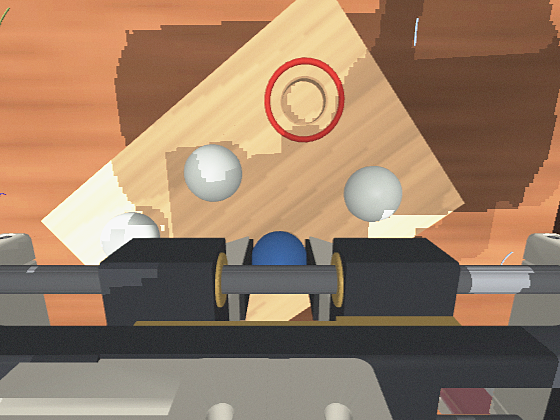

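```bash
python3 - <<'E'
from h import *
C=cam("wrist")
r,a,b=[plane(C,p,z)[:2] for p,z in (((305,100.5),18),((212.5,173),28),((373,194),28))]
print(r,a,b,a+b-r,np.linalg.norm(a-r),np.linalg.norm(b-r),bot.get_obs()["tool_pos"])
E
```

```text
[472.27175104 122.74133198] [509.01675726  74.13743181] [520.38594792 159.20526055] [557.13095414 110.60136038] 60.93057191473391 60.37047314835101 [555.49032576 109.92650687  29.42964006]
```

```bash
python3 -m crank '[[-0.0008,0.0007,0.003,0,0,0],[0,0,0.003,0,0,0],[0,0,0.002,0,0,0],[0,0,0,0,0,0]]'
```

```text
time: 7.65
tool_pos: [556.9, 110.8, 21.7]
tcp_rot: [3.141, 0.002, 3.141]
contact_force: [0.3, 1.5, 3.6]
grip_width: 28.3
finger_force: 30.0
```

```bash
python3 -m crank '[[0,0,0.0006,0,0,0],[0,0,0,0,0,0]]';python3 -m crank '[[0,0,0,0,0,0],[0,0,0,0,0,0],[0,0,0,0,0,0]]' 55;python3 -m crank '[[0,0,-0.03,0,0,0],[0,0,-0.05,0,0,0],[-0.012,0,-0.02,0,0,0],[-0.012,0,0,0,0,0],[0,0,0,0,0,0]]'; python3 - <<'E'
from h import *
for n in("top","scene"):
    C=cam(n);hsv=cv2.cvtColor(C[0],cv2.COLOR_BGR2HSV)
    m=cv2.inRange(hsv,(105,150,60),(122,255,255))
    k,l,st,ce=cv2.connectedComponentsWithStats(m)
    for i in range(1,k):
        if 30<st[i,4]<600: print(n,ce[i].round(1),st[i],plane(C,ce[i],28).round(1))
E
```

```text
time: 7.9
tool_pos: [557.1, 110.8, 21.4]
tcp_rot: [3.141, 0.002, 3.141]
contact_force: [-0.2, 2.3, 6.1]
grip_width: 28.3
finger_force: 30.0
time: 8.28
tool_pos: [555.9, 110.5, 20.2]
tcp_rot: [-3.142, -0.001, 3.141]
contact_force: [0.5, 0.4, -0.6]
grip_width: 49.5
finger_force: 0.0
time: 8.9
tool_pos: [580.2, 110.4, 119.1]
tcp_rot: [-3.142, -0.002, 3.141]
contact_force: [-0.3, 0.0, -0.4]
grip_width: 50.2
finger_force: 0.0
top [493.5 181.4] [490 177  10  11  52] [ 614.  -639.6   28. ]
top [306.6 200.6] [302 196  10  11  77] [ 578.7 -169.1   28. ]
top [194.4 214.2] [191 212   9   5  33] [552.3 114.4  28. ]
scene [189.9 160.1] [185 156  12  11  76] [559.8 114.6  28. ]
scene [296.1 236. ] [290 229  14  15 149] [ 576.8 -175.2   28. ]
```

```bash
python3 -m crank '[[0,-0.047,0,0,0,0],[0,-0.047,0,0,0,0],[0,-0.047,0,0,0,0],[0,-0.047,0,0,0,0],[0,-0.047,0,0,0,0]]' ;python3 -m crank '[[0,-0.047,0,0,0,0],[0,0,0.03,0,0,0],[0,0,0.034,0,0,0],[0,0,0,0,0,0],[0,0,0,0,0,0]]'; python3 - <<'E'
from h import *
S=cam("wrist");C=S
print(bot.get_obs()["tool_pos"]);cv2.imwrite("pics/w4.png",C[0])
E
```

```text
time: 9.62
tool_pos: [579.0, -125.6, 119.3]
tcp_rot: [3.141, -0.002, 3.141]
contact_force: [0.4, -0.1, -0.1]
grip_width: 50.4
finger_force: 0.0
time: 10.25
tool_pos: [580.3, -171.4, 57.1]
tcp_rot: [-3.142, 0.0, 3.141]
contact_force: [-0.1, -0.1, 0.4]
grip_width: 50.7
finger_force: 0.0
[ 580.70198138 -171.48628829   57.74567156]
```

View pics/w4.png

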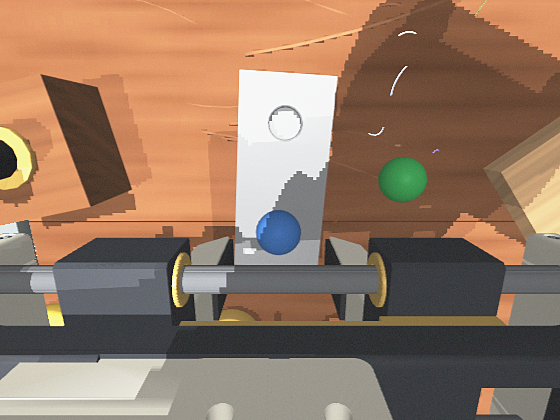

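```bash
python3 -m crank '[[0.0005,-0.0005,0.02,0,0,0],[0,0,0.014,0,0,0],[0,0,0.006,0,0,0],[0,0,0.0015,0,0,0],[0,0,0,0,0,0]]';python3 -m crank '[[0,0,0,0,0,0],[0,0,0,0,0,0],[0,0,0,0,0,0],[0,0,0,0,0,0]]' 15
```

```text
time: 10.92
tool_pos: [579.8, -172.1, 15.5]
tcp_rot: [-3.141, 0.001, 3.141]
contact_force: [-0.1, 0.0, 0.2]
grip_width: 50.5
finger_force: 0.0
time: 11.42
tool_pos: [579.6, -171.9, 15.3]
tcp_rot: [3.142, 0.0, 3.141]
contact_force: [0.4, 1.6, 1.1]
grip_width: 28.6
finger_force: 30.0
```

```bash
python3 -m crank '[[0,0,-0.02,0,0,0],[0,0,-0.05,0,0,0],[0,0,-0.025,0,0,0],[0.0178,0.049,0,0,0,0],[0.0178,0.049,0,0,0,0]]';python3 -m crank '[[0.0178,0.049,0,0,0,0],[0.0178,0.049,0,0,0,0],[0.0178,0.049,0,0,0,0],[0.0178,0.049,0,0,0,0],[0,0,0,0,0,0]]';python3 -m crank '[[0,0,0.03,0,0,0],[0,0,0.03,0,0,0],[0,0,0.015,0,0,0],[0,0,0.006,0,0,0],[0,0,0,0,0,0]]'
```

```text
time: 12.05
tool_pos: [543.6, -73.2, 110.4]
tcp_rot: [3.142, 0.001, 3.139]
contact_force: [0.1, 1.1, -0.9]
grip_width: 28.3
finger_force: 30.0
time: 12.68
tool_pos: [471.5, 124.8, 110.2]
tcp_rot: [3.141, -0.001, -3.138]
contact_force: [0.3, 0.6, 0.4]
grip_width: 28.4
finger_force: 30.0
time: 13.3
tool_pos: [473.4, 121.8, 29.3]
tcp_rot: [3.142, 0.0, 3.14]
contact_force: [-0.7, -0.5, 0.2]
grip_width: 28.2
finger_force: 30.0
```

```bash
python3 -m crank '[[0.0006,0.0007,0.003,0,0,0],[0,0,0.003,0,0,0],[0,0,0.002,0,0,0],[0,0,0.0007,0,0,0],[0,0,0,0,0,0]]'
```

```text
time: 13.92
tool_pos: [473.2, 122.9, 20.9]
tcp_rot: [3.141, 0.002, 3.141]
contact_force: [0.4, 0.0, 4.0]
grip_width: 28.3
finger_force: 30.0
```

```bash
python3 -m crank '[[0,0,0,0,0,0],[0,0,0,0,0,0],[0,0,0,0,0,0],[0,0,0,0,0,0]]' 55;python3 -m crank '[[0,0,-0.03,0,0,0],[0,0,-0.05,0,0,0],[-0.05,0,-0.05,0,0,0],[-0.05,0,0,0,0,0],[0,0,0,0,0,0]]'; python3 - <<'E'
from h import *
for k in range(3):C=cam("wrist")
print(bot.get_obs()["tool_pos"]);cv2.imwrite("pics/w5.png",C[0])
import pickle;pickle.dump(C,open("w5.pkl","wb"))
hsv=cv2.cvtColor(C[0],cv2.COLOR_BGR2HSV)
m=cv2.inRange(hsv,(105,120,30),(122,255,255))
k,l,st,ce=cv2.connectedComponentsWithStats(m)
for i in range(1,k):
    if 300<st[i,4]: print(ce[i].round(1),st[i],plane(C,(st[i,0]+st[i,2]/2-.5,st[i,1]+st[i,3]/2-.5),28).round(1))
E
```

```text
time: 14.42
tool_pos: [472.1, 122.8, 20.2]
tcp_rot: [3.142, -0.001, 3.141]
contact_force: [-0.3, 0.7, -0.5]
grip_width: 50.0
finger_force: 0.0
time: 15.05
tool_pos: [569.0, 122.4, 144.5]
tcp_rot: [3.141, 0.002, 3.14]
contact_force: [-1.1, 0.5, 0.2]
grip_width: 50.2
finger_force: 0.0
[565.16174005 122.72732242 143.72824872]
[279.5  98.8] [263  81  34  37 976] [472.1 122.3  28. ]
[267.3 196.1] [252 181  32  32 775] [556.6 111.2  28. ]
```

View pics/w5.png

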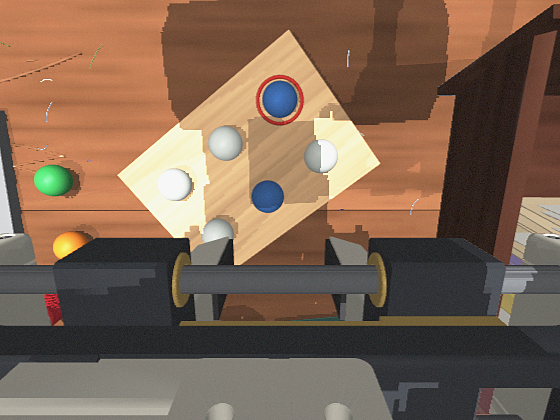

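```bash
python3 -m crank '[[0.008,-0.045,0,0,0,0],[0.008,-0.045,0,0,0,0],[0.008,-0.045,0,0,0,0],[0.008,-0.045,0,0,0,0],[0.008,-0.045,0,0,0,0]]' 65 ;python3 -m crank '[[0.008,-0.045,0,0,0,0],[0.008,-0.045,0,0,0,0],[0.008,-0.045,-0.01,0,0,0],[0,0,0,0,0,0.157],[0,0,0,0,0,0.157]]';python3 -m crank '[[0,0,0,0,0,0.157],[0,0,0,0,0,0.157],[0,0,0,0,0,0.157],[0,0,0,0,0,0],[0,0,0,0,0,0]]'; python3 - <<'E'
from h import *
o=bot.get_obs();print(o["tool_pos"],o["tcp_rot"],o["joint_positions"])
S=cam("scene");T=cam("top")
print(plane(S,(344,279),104),plane(S,(341,297),54),plane(T,(370,218.75),104))
E
```

```text
time: 15.82
tool_pos: [524.7, -102.9, 144.5]
tcp_rot: [3.141, -0.001, 3.141]
contact_force: [0.3, 0.4, -0.0]
grip_width: 60.0
finger_force: 0.0
time: 16.45
tool_pos: [500.9, -237.1, 154.4]
tcp_rot: [3.141, -0.001, 2.82]
contact_force: [-0.6, 0.2, -0.4]
grip_width: 59.6
finger_force: 0.0
time: 17.08
tool_pos: [501.8, -236.8, 154.6]
tcp_rot: [-3.142, -0.001, 2.359]
contact_force: [0.3, 0.1, 0.7]
grip_width: 59.8
finger_force: 0.0
[ 501.77898353 -236.77198791  154.55152531] [-3.14153871e+00 -5.58584548e-04  2.35899324e+00] [-5.79059422e-01  4.62385649e-01  1.54703417e+00  6.63452527e-05
  1.13273080e+00 -1.36728451e+00]
[ 530.34743984 -314.96041405  104.        ] [ 526.76703236 -320.22630321   54.        ] [ 525.32459219 -314.63724226  104.        ]
```

```bash
python3 -m crank '[[-0.037,-0.02,0,0,0,0],[-0.037,-0.02,0.005,0,0,0],[0,0,0.01,0,0,0],[0,0,0,0,0,0],[0,0,0,0,0,0]]' ; python3 - <<'E'
from h import *
for k in range(2):C=cam("wrist")
print(bot.get_obs()["tool_pos"]);cv2.imwrite("pics/w6.png",C[0])
import pickle;pickle.dump(C,open("w6.pkl","wb"))
E
```

```text
time: 17.8
tool_pos: [526.1, -316.8, 139.8]
tcp_rot: [3.141, -0.001, 2.357]
contact_force: [-0.2, 0.1, 0.5]
grip_width: 59.4
finger_force: 0.0
[ 526.42064322 -317.05257966  140.16945147]
```

View pics/w6.png

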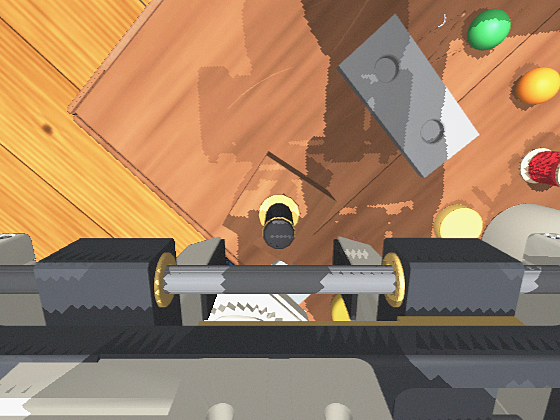

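```bash
python3 - <<'E'
from h import *
import pickle;C=pickle.load(open("w6.pkl","rb"))
print(plane(C,(280,234.5),104),plane(C,(278.5,211),54))
for p in ((526,-316,104),(526,-316,54)):print(proj(C,p))
E
```

```text
[ 526.48377537 -318.13308352  104.        ] [ 523.74187532 -316.90130218   54.        ]
[281.74124384 231.89242884]
[281.19472447 212.11732698]
```

```bash
python3 -m crank '[[0.0,-0.0005,0.02,0,0,0],[0,0,0.02,0,0,0],[0,0,0.015,0,0,0],[0,0,0.01,0,0,0],[0,0,0,0,0,0]]';python3 -m crank '[[0,0,0.008,0,0,0],[0,0,0.005,0,0,0],[0,0,0,0,0,0]]';python3 -m crank '[[0,0,0,0,0,0],[0,0,0,0,0,0],[0,0,0,0,0,0],[0,0,0,0,0,0]]' 0
```

```text
time: 18.52
tool_pos: [525.7, -317.9, 74.1]
tcp_rot: [-3.142, -0.001, 2.356]
contact_force: [0.1, -0.7, -0.3]
grip_width: 59.7
finger_force: 0.0
time: 18.9
tool_pos: [525.7, -318.0, 61.2]
tcp_rot: [3.142, -0.001, 2.356]
contact_force: [-0.6, -0.5, 0.7]
grip_width: 59.9
finger_force: 0.0
time: 19.4
tool_pos: [525.9, -318.2, 61.7]
tcp_rot: [3.142, 0.0, 2.356]
contact_force: [0.0, 0.1, -0.3]
grip_width: 23.9
finger_force: 0.0
```

```bash
python3 -m crank '[[0,0,0,0,0,0],[0,0,0,0,0,0],[0,0,0,0,0,0]]' 0;python3 -m crank '[[0,0,-0.005,0,0,0],[0,0,-0.02,0,0,0],[0,0,-0.03,0,0,0],[0,0,-0.04,0,0,0],[0,0,0,0,0,0]]';python3 -m crank '[[0,0,-0.02,0,0,0],[0,0,0,0,0,0]]'
```

```text
time: 19.77
tool_pos: [526.0, -318.1, 61.7]
tcp_rot: [3.141, 0.0, 2.356]
contact_force: [0.2, 0.7, -0.2]
grip_width: 21.5
finger_force: 30.0
time: 20.4
tool_pos: [527.3, -319.4, 160.1]
tcp_rot: [3.141, 0.007, 2.356]
contact_force: [0.1, 0.4, -1.8]
grip_width: 21.0
finger_force: 30.0
time: 20.65
tool_pos: [526.1, -318.4, 176.8]
tcp_rot: [3.141, 0.001, 2.356]
contact_force: [0.4, 0.2, -1.1]
grip_width: 21.5
finger_force: 30.0
```

```bash
python3 -m crank '[[0.02,0.0155,0,0,0,0],[0.035,0.0275,0,0,0,0],[0.035,0.0275,0,0,0,0],[0.035,0.0275,0,0,0,0],[0.035,0.0275,0,0,0,0]]';python3 -m crank '[[0.035,0.0275,0,0,0,0],[0.035,0.0275,0,0,0,0],[0.035,0.0275,0,0,0,0],[0.035,0.0275,0,0,0,0],[0.03,0.0235,0,0,0,0]]';python3 -m crank '[[0.02,0.0148,0,0,0,0],[0,0,0,0,0,0],[0,0,0,0,0,0],[0,0,0,0,0,0]]'
```

```text
time: 21.28
tool_pos: [500.6, -114.7, 175.1]
tcp_rot: [-3.141, -0.002, 2.356]
contact_force: [-0.6, -0.1, -1.2]
grip_width: 21.2
finger_force: 30.0
time: 21.9
tool_pos: [474.7, 99.8, 175.2]
tcp_rot: [-3.14, -0.002, 2.356]
contact_force: [0.8, -0.3, -1.0]
grip_width: 21.4
finger_force: 30.0
time: 22.4
tool_pos: [472.3, 122.0, 176.3]
tcp_rot: [-3.141, -0.0, 2.355]
contact_force: [-0.8, -0.6, -1.9]
grip_width: 21.4
finger_force: 30.0
```

```bash
python3 -m crank '[[0,0.0004,0.025,0,0,0],[0,0,0.025,0,0,0],[0,0,0.015,0,0,0],[0,0,0.008,0,0,0],[0,0,0,0,0,0]]';python3 -m crank '[[0,0,0,0,0,0]]'; python3 - <<'E'
from h import *
S=cam("scene");T=cam("top");W=cam("wrist");p=bot.get_obs()["tool_pos"];print(p)
a=cv2.resize(S[0][115:215,110:230],(480,400),interpolation=cv2.INTER_CUBIC)
b=cv2.resize(W[0][100:300,200:360],(320,400),interpolation=cv2.INTER_CUBIC)
cv2.imwrite("pics/c7.png",np.hstack([a,b]))
for P in ((472.2,122.6,28),(472.2,122.6,18),(p[0],p[1],p[2]-53.5),(p[0],p[1],p[2]-11.5)):
    print(((proj(S,P)-[110,115])*4).round(1),((proj(W,P)-[200,100])*2+[480,0]).round(1))
E
```

```text
time: 23.02
tool_pos: [472.5, 122.8, 103.4]
tcp_rot: [-3.141, -0.001, 2.355]
contact_force: [0.4, -0.3, -1.3]
grip_width: 21.4
finger_force: 30.0
time: 23.15
tool_pos: [473.0, 123.1, 104.2]
tcp_rot: [3.141, 0.001, 2.355]
contact_force: [0.5, 0.9, -0.9]
grip_width: 21.4
finger_force: 30.0
[472.85536318 123.2328885  104.202196  ]
[175.9 261.5] [639.  232.5]
[179.7 274.2] [638.9 225.7]
[167.3 230.5] [641.7 249.9]
[150.  172.4] [642.7 293.3]
```

View pics/c7.png

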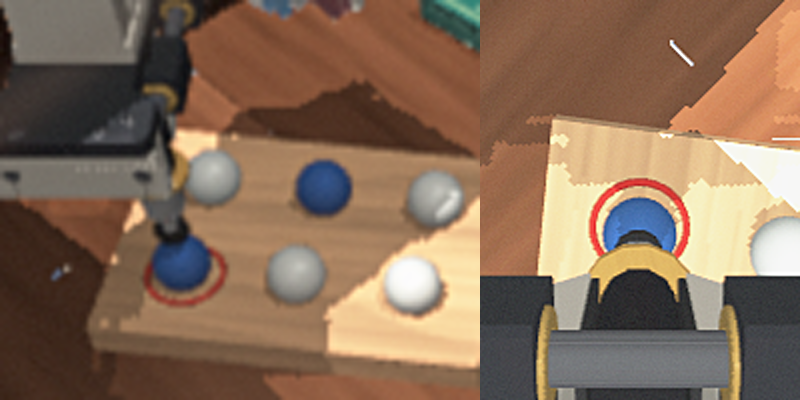

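```bash
python3 -m crank '[[0,0,0.003,0,0,0],[0,0,0.003,0,0,0],[0,0,0.002,0,0,0],[0,0,0,0,0,0],[0,0,0,0,0,0]]';python3 -m crank '[[0,0,0.001,0,0,0],[0,0,0.001,0,0,0],[0,0,0,0,0,0],[0,0,0,0,0,0]]'
```

```text
time: 23.92
tool_pos: [472.5, 123.2, 95.7]
tcp_rot: [3.141, 0.0, 2.356]
contact_force: [0.2, 0.5, -0.4]
grip_width: 21.5
finger_force: 30.0
time: 24.42
tool_pos: [472.5, 123.2, 93.7]
tcp_rot: [3.141, 0.0, 2.356]
contact_force: [0.7, 0.4, 1.7]
grip_width: 21.7
finger_force: 30.0
```

```bash
cat > avg.py <<'E'
from h import *
r=[]
for k in range(8):
    bot.capture("top");o=bot.get_obs();r.append([*o["tool_pos"],*o["contact_force"],o["tcp_rot"][1]])
print(np.mean(r,0).round(2),np.std(r,0).round(2))
E
python3 avg.py; python3 -m crank '[[0,0,0.001,0,0,0],[0,0,0.001,0,0,0],[0,0,0,0,0,0],[0,0,0,0,0,0]]';python3 avg.py
```

```text
[ 4.7251e+02  1.2323e+02  9.3650e+01 -4.2000e-01  7.0000e-02  5.3000e-01
  0.0000e+00] [0.02 0.01 0.02 0.7  0.39 0.32 0.  ]
time: 25.32
tool_pos: [472.5, 123.2, 91.6]
tcp_rot: [3.141, -0.0, 2.356]
contact_force: [-0.5, -0.0, 1.9]
grip_width: 21.4
finger_force: 30.0
[ 4.7250e+02  1.2324e+02  9.1640e+01 -1.8000e-01 -1.2000e-01  1.0100e+00
  0.0000e+00] [0.01 0.01 0.01 0.36 0.56 0.29 0.  ]
```

```bash
python3 -m crank '[[0,0,0.0012,0,0,0],[0,0,0.0012,0,0,0],[0,0,0,0,0,0],[0,0,0,0,0,0]]';python3 avg.py;python3 avg.py
```

```text
time: 26.22
tool_pos: [472.5, 123.2, 89.2]
tcp_rot: [3.141, -0.0, 2.356]
contact_force: [-1.0, -0.4, 1.4]
grip_width: 21.4
finger_force: 30.0
[ 4.7249e+02  1.2323e+02  8.9240e+01 -2.9000e-01  1.0000e-01  1.7400e+00
 -0.0000e+00] [0.01 0.01 0.   0.7  0.64 0.4  0.  ]
[ 4.7250e+02  1.2324e+02  8.9230e+01 -2.7000e-01  7.0000e-02  1.9400e+00
  0.0000e+00] [0.02 0.01 0.01 0.67 0.44 0.56 0.  ]
```

```bash
python3 -m crank '[[0,0,0.0006,0,0,0],[0,0,0,0,0,0],[0,0,0,0,0,0],[0,0,0,0,0,0]]';python3 avg.py;python3 -c "
from plant import bot
print(bot.close_job())"
```

```text
time: 27.52
tool_pos: [472.5, 123.2, 88.6]
tcp_rot: [3.141, 0.0, 2.356]
contact_force: [-0.3, -0.6, 2.1]
grip_width: 21.2
finger_force: 30.0
[ 4.7249e+02  1.2323e+02  8.8620e+01 -4.5000e-01 -1.6000e-01  2.0800e+00
 -0.0000e+00] [0.01 0.01 0.01 0.55 0.22 0.27 0.  ]
the job is handed in; nothing more can be done
None
```

Job handed in at about 28 s, with no verdict returned: both blue balls are seated in the wells, and the gripper is holding the presser upright on the ball in the ringed well at about 3.3 N, which I estimate puts the plunger 6.5–8 mm in.

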